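Hook and snap the cover onto the food box

TASK

Close the cream food box with the lime in it. Take the teal cover, hook its front lip into the slot under the hood at the front of the box while the cover's back end is still raised, then swing the back end down until it snaps under the orange catch and the cover lies flat; let go of it. Leave the plain grey cover, which has no lip, where it lies.

Things in the scene. Friction and masses are not known exactly. Their poses are not given: they have to be found in the camera images.
- cover: Loose teal cover, 0.1-0.22 kg, lying flat, left or right of the box. Origin on the underside below the handle; z up, -x to the lip (front). Plate 6 mm thick, x -55 to 70, y -45 to 45 mm; 5 mm thick lip, flush below, goes on to x -79, y -25 to 25. Upright handle bar over the origin: 14 mm thick (x), 44 wide (y), top 55 above the underside; pinch it from above across its 14 mm.
- lip_tip (a point): Middle of the front edge of the teal cover's lip, at its underside: x -79, y 0, z 0 mm in the cover's frame; axes as the cover's.
- box: Fixed cream open box, lime inside below the rim. Origin at the underside, z up, -x to its front (about robotwards). mm: shell x -86 to 78, y -50 to 50; rim z 60. Over the front rim a hood, x -86 to -62, underside z 76, top z 83; slot under it y -37 to 37, open to +x, closed by a stop at x -80. Closed, the cover's frame is at x -1 to 4, y 0, z 60, axes parallel; hooked, it can tilt 30 degrees.
- catch (a joint): Orange spring catch, 36 mm wide, mid-back of the box; 0 (m) = sprung forward, up to 0.020 = pushed back along box +x (0.6 to 2.2 N). Box frame, mm: sloping face from the nose (x 65, z 72, underside z 69) up and back to x 85, z 101; arm x 84 to 92. A back edge pressed down on the slope (about 5 N) pushes it back; it then snaps out over the 6 mm plate by itself. Housing to x 120, z 50.
- plain_cover: Loose grey cover for something else, same handle, no lip: plate 125 x 90 x 6 mm, top of handle 55 mm above the underside, origin on the underside below the handle. Leave it where it lies.

How it is judged:
On the way:
1. the lip is hooked in the slot under the hood, with the cover's back end still raised (tilt over 4 degrees) (x of lip_tip in the frame of box below -0.066 m and y of lip_tip in the frame of box between -0.035 and 0.035 m and z of lip_tip in the frame of box between 0.055 and 0.076 m and angle between cover's own z axis and vertical between 0.07 and 0.7 rad), for 0.1 s.
At the end, for the whole second after the job is handed in: The teal cover lies flat on the box's rim (4 degrees, 5 mm), its lip at least 6 mm under the hood, its origin at x -6 to 10 mm and y within 20 mm of the box's, yaw within 11 degrees; the catch has sprung forward over its back end (below 4 mm); cover released and at rest (x of lip_tip in the frame of box below -0.068 m and z of lip_tip in the frame of box between 0.055 and 0.068 m and x of cover in the frame of box between -0.006 and 0.01 m and y of cover in the frame of box between -0.02 and 0.02 m and z of cover in the frame of box between 0.056 and 0.065 m and angle between the z axis of cover and the z axis of box, either way round below 0.07 rad and angle between the x axis of cover and the x axis of box, either way round below 0.2 rad and linear speed of cover below 0.02 m/s and value of joint catch below 0.004 m); the robot touches nothing.
It fails at once if the plain grey cover is moved more than 30 mm (distance of plain_cover from where it was at the start of the episode above 0.03 m).
It also fails if it takes over 45 s, if anything falls off the work surface, if the arm or the gripper's body presses on something with over 40 N, if the wrist force passes 120 N, or if a joint passes its speed limit or range.

ROBOT

A 6-joint arm with a two-finger parallel gripper is mounted at the origin on a cart in front of the work surface, level with it; the furniture and walls round the work are solid. World frame = base frame: x ahead of the robot, y to its left, z up, the work surface at z = 0. Lengths are in m, angles in rad, forces in N, time in s.
With the tool pointing down it reaches from about 0.3 to 0.75 m from the base axis. Payload 8.5 kg.
Tool frame: the origin (TCP) lies at the very end of the fingers, on their centre line; the grasp point (between the pads) lies 19 mm behind it; z points along the fingers, y is the line along which they close (so a half turn about z gives the same grasp; the last joint's range is limited). The gripper opens to 85 mm and grips with 20 to 120 N. Pads are 22 mm wide; open, the fingers measure 114 mm over their backs; the gripper's body (76 mm by 85 mm) begins 54 mm behind the grasp point. The pads swing forward as they close: fully open they stand 13 mm farther back than shut.
Start: joints at [0.943, 0.381, 1.297, -0, 1.464, -0.215], TCP at [0.221, 0.504, 0.231] pointing down, gripper open.
Joint ranges: [-3.11, 3.11], [-0.89, 2.33], [0.22, 2.48], [-1.42, 4.56], [0.17, 2.85], [-2.88, 2.88]. Speed limits (rad/s): [2.39, 2.39, 3.14, 3.14, 3.14, 3.14].

INTERFACE

Orientations are given as a unit quaternion [x, y, z, w].
In Python, from rig import ctrl, imaging gives the robot as it stands.
- The arm moves only by the tool servo_tool, never from a script. Its argument "increments" is a list of rows, each an object with "dp": the shift along the tool's x, y, z in mm, a list of three; "twist": the turn about the tool's z in degrees. A call has exactly 10 rows; each row is the pose to reach, as a shift and turn from the pose commanded when the call began, along the tool's axes at that moment; what a row does not reach only later rows make up. A row lasts 1/8 s, in which the tool goes at most 62.5 mm and 10.7 degrees, less where a joint would pass 70% of its speed; a pose out of reach is approached as far as the arm can. A call with a gripper value outside its range is refused whole. "hand" is the opening, from 0 (shut) to 1 (fully open), set as the call begins (left out, the last holds). The fingers move at their own pace and stop on an object; the grip force is fixed at half the most. Time passes only in rows, so rows that repeat a pose let the fingers close, or fill a call up. It gives the time, the measured TCP pose, the force, the opening and the grip force at its end, in the units of the state.
- ctrl.read_state(): the state, without advancing time (a new reading comes with each control period).
- imaging.camera(name): name is "scene" or "top" or "wrist"; returns a dict with "image" (384x512x3 uint8, red, green, blue), "depth" (384x512 float32, m along the optical axis (not along the pixel's ray), 0 where there is no reading), "mtx" (3x3 intrinsics, pixels), "pose" (4x4, takes a point from camera to world coordinates). Camera axes: x right, y down, z forward; pixel columns grow to the right and rows downward; lengths in m; the calibration is good to about 2 mm. A picture is of the moment at which its call begins.
- ctrl.hand_in(): hands the job in; it is judged then, once.
Trained networks look in the newest picture that a camera, given by its name, has taken for a name from the list of things; names that differ only in an ending like _2 or _b are one class to them, and where a whole thing is asked for, a point or a joint stands for the part that bears it (a point fixed in the world has none). Each returns a list of dicts, best first, with "p" (0 to 1); they miss things now and then, are a little off and sometimes report something else, mostly with a low value. They report only what shows in the picture. A call takes as long as a camera call.
- imaging.trace(camera, query): "pixels" (384x512 bool, what is visible of it) and "xy" ([column, row] in pixels, amid what is visible of it).
The state is a dict: "clock": time; "joint_positions": joint angles; "qvel": joint speeds; "joint_torque": joint torques, N m; "position": TCP position; "tool_rot": TCP orientation; "ft_force": force on the tool from outside, world axes, zero at the start; "ft_torque": the same for the moment, N m; "gripper_width": opening from 0.0 (shut) to 1.0 (fully open); "grip_force": force on a finger pad.
Only numpy, scipy, OpenCV 4.12 (cv2) and the standard library are available. Lean on these libraries where they do the work, as an engineer would, in place of code of your own. Each camera call takes 0.05 s, during which the arm holds its last target. There are 200 camera calls.

## Working session

There is one attempt and no reset: what is moved stays moved. The work goes in short steps, Python scripts to look and compute and a tool call to move; the robot and the scene stay as the last step left them, time stands still between calls to the robot, and variables do not carry over. Pictures are saved under pics/ and viewed, at most 10 in all, crops included, and the job is handed in when it is done.

Besides the shell and the picture viewer there is one more tool, called after "Emit:" by a JSON object that holds its "api" and its "payload". servo_tool: Moves the arm, as the interface text tells. Its arguments: {"type":"object","properties":{"increments":{"type":"array"},"hand":{"type":"number"}},"required":["increments"]}

```bash
mkdir -p pics; ls; cat > h.py <<'E'
import numpy as np, cv2
from rig import ctrl, imaging
from scipy.spatial.transform import Rotation as R
def cloud(c, m=None):
    d=c["depth"]; v,u=np.nonzero((d>0) if m is None else (m&(d>0)))
    z=d[v,u]; K=c["mtx"]
    p=np.c_[(u-K[0,2])/K[0,0]*z,(v-K[1,2])/K[1,1]*z,z]
    return p@c["pose"][:3,:3].T+c["pose"][:3,3]
E
python3 - <<'E'
from h import *
print(ctrl.read_state())
ims=[]
for n in ["top","scene"]:
    c=imaging.camera(n); ims.append(c["image"]); print(n,c["pose"].round(3).tolist())
    for q in ["cover","box","catch","plain_cover"]:
        for r in imaging.trace(n,q)[:2]:
            P=cloud(c,r["pixels"]); 
            print(n,q,round(r["p"],2),r["xy"],len(P),np.percentile(P,[1,50,99],axis=0).round(3).tolist() if len(P) else 0)
    np.savez("pics/"+n,**c)
    cv2.imwrite(f"pics/{n}1.png",c["image"][...,::-1])
E
```

```text
pics
{'clock': 0.0, 'joint_positions': array([ 9.42660720e-01,  3.81196969e-01,  1.29826065e+00,  1.35563550e-05,
        1.46361216e+00, -2.15298992e-01]), 'qvel': array([ 0.00155196, -0.00021026, -0.00096891, -0.00076199,  0.00054205,
       -0.00053467]), 'joint_torque': array([ 4.68146809e-04, -4.48471212e+01, -2.31277925e+01, -1.46359844e-04,
        4.80396469e-03,  1.17070419e-05]), 'position': array([0.22048559, 0.50354835, 0.2307113 ]), 'tool_rot': array([ 2.04956223e-01,  9.78770862e-01, -6.71095682e-04, -3.08462111e-04]), 'ft_force': array([ 0.00197705, -1.07461813, -0.90665295]), 'ft_torque': array([ 0.01189816, -0.03407946, -0.01299913]), 'grip_force': 0.0, 'gripper_width': 0.9993487143335849}
top [[-0.011, -0.993, 0.121, 0.424], [-1.0, 0.008, -0.024, 0.131], [0.023, -0.121, -0.992, 0.868], [0.0, 0.0, 0.0, 1.0]]
top cover 0.57 [128.9, 212.2] 2379 [[0.43, 0.349, 0.001], [0.493, 0.39, 0.006], [0.575, 0.437, 0.055]]
top box 0.81 [231.8, 179.6] 3572 [[0.467, 0.08, -0.0], [0.562, 0.135, 0.058], [0.671, 0.197, 0.1]]
top catch 0.52 [247.2, 138.2] 262 [[0.619, 0.104, 0.061], [0.632, 0.121, 0.088], [0.646, 0.14, 0.103]]
top plain_cover 0.61 [249.2, 139.9] 256 [[0.619, 0.104, 0.071], [0.632, 0.121, 0.089], [0.646, 0.14, 0.103]]
top plain_cover 0.57 [352.9, 220.0] 2045 [[0.406, -0.161, 0.002], [0.465, -0.113, 0.006], [0.527, -0.07, 0.056]]
scene [[0.579, -0.432, 0.692, -0.32], [-0.815, -0.319, 0.484, -0.481], [0.011, -0.844, -0.537, 0.678], [0.0, 0.0, 0.0, 1.0]]
scene cover 0.78 [162.5, 168.9] 925 [[0.427, 0.343, -0.001], [0.49, 0.383, 0.006], [0.575, 0.449, 0.055]]
scene box 0.96 [249.2, 187.3] 2633 [[0.462, 0.072, 0.003], [0.536, 0.112, 0.048], [0.665, 0.191, 0.096]]
scene catch 0.51 [271.1, 158.7] 253 [[0.618, 0.1, -0.0], [0.634, 0.117, 0.081], [0.769, 0.229, 0.102]]
scene plain_cover 0.65 [311.7, 239.3] 1385 [[0.402, -0.167, 0.002], [0.458, -0.128, 0.007], [0.524, -0.074, 0.056]]
```

View pics/top1.png

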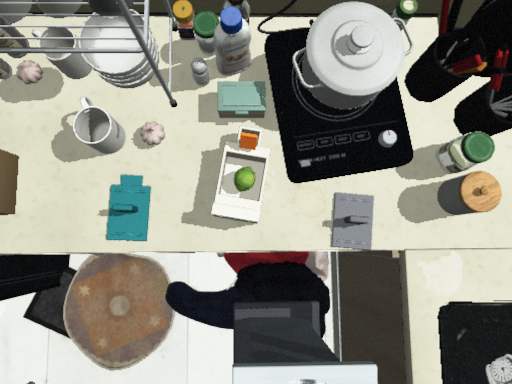

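View pics/scene1.png

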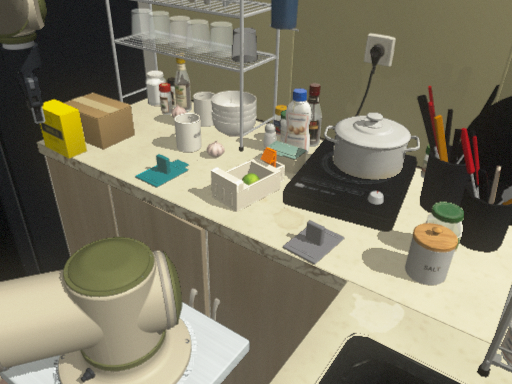

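```bash
cat >> h.py <<'E'
from scipy.optimize import minimize
def bx(x0,x1,y0,y1,z0,z1): return np.array([[x,y,z] for x in (x0,x1) for y in (y0,y1) for z in (z0,z1)])/1e3
COVER=[bx(-55,70,-45,45,0,6),bx(-79,-50,-25,25,0,5),bx(-7,7,-22,22,0,55)]
BOX=[bx(-86,78,-50,50,0,60),bx(-86,-62,-50,50,0,83)]
CATCH=[bx(78,120,-20,20,0,50),bx(84,92,-18,18,50,101),bx(65,85,-18,18,71,72)]
def sil(model,q,c,z=0.,S=4):
    T=np.linalg.inv(c["pose"]); m=np.zeros((384*S,512*S),np.uint8); r=R.from_euler('z',q[2]).as_matrix()
    for b in model:
        p=(b@r.T+[q[0],q[1],z])@T[:3,:3].T+T[:3,3]; p=p@c["mtx"].T; uv=(p[:,:2]/p[:,2:]+.5)*S
        cv2.fillConvexPoly(m,cv2.convexHull(np.round(uv).astype(np.int32)),1)
    return cv2.resize(m.astype(np.float32),(512,384),interpolation=cv2.INTER_AREA)
def fit(model,q0,views,z=0.):
    def cost(q):
        s=0
        for c,m in views:
            a=sil(model,q,c,z); s+=1-np.minimum(a,m).sum()/np.maximum(a,m).sum()
        return s/len(views)
    best=min((minimize(cost,q0,method='Nelder-Mead',options=dict(initial_simplex=np.array(q0)+np.array([[0,0,0],[.01*a,0,0],[0,.01*a,0],[0,0,.15*b]]),xatol=1e-4,fatol=1e-5)) for a in(1,-1) for b in(1,-1)),key=lambda r:r.fun)
    return best.x,best.fun
def teal(c):
    h=cv2.cvtColor(c["image"],cv2.COLOR_RGB2HSV); return ((h[...,0]>82)&(h[...,0]<100)&(h[...,1]>150))
E
python3 - <<'E'
from h import *
V={n:dict(np.load(f"pics/{n}.npz")) for n in("top","scene")}
tv=[];bv=[]
for n,c in V.items():
    imaging.camera(n)
    t=teal(c); k,l,s,_=cv2.connectedComponentsWithStats(t.astype(np.uint8)); t=l==1+s[1:,4].argmax(); print(n,t.sum())
    tv.append((c,t.astype(np.float32)))
    b=imaging.trace(n,"box")[0]["pixels"]; bv.append((c,b.astype(np.float32)))
for vs in (tv,tv[:1],tv[1:]): print("cover",fit(COVER,[.49,.39,np.pi],vs))
for mod in (BOX,BOX+CATCH):
  for vs in (bv,bv[:1],bv[1:]): print("box",fit(mod,[.553,.135,-.1],vs))
E
```

```text
top 2277
scene 353
cover (array([0.49766803, 0.39320316, 3.1105794 ]), np.float64(0.3585483133792877))
cover (array([0.49713061, 0.392782  , 3.09774511]), np.float64(0.09140336513519287))
cover (array([0.50194603, 0.39600427, 3.09783704]), np.float64(0.6217772960662842))
box (array([ 0.55834394,  0.13587536, -0.18125228]), np.float64(0.1992139220237732))
box (array([ 0.55657797,  0.13613107, -0.18452776]), np.float64(0.2185523509979248))
box (array([ 0.5597956 ,  0.13535441, -0.1874958 ]), np.float64(0.17122000455856323))
box (array([ 0.55661238,  0.13619939, -0.17845196]), np.float64(0.12606191635131836))
box (array([ 0.55627839,  0.1364093 , -0.181078  ]), np.float64(0.14128202199935913))
box (array([ 0.5585327 ,  0.13599954, -0.17759248]), np.float64(0.1059001088142395))
```

Emit:
{"api": "servo_tool", "payload": {"increments": [{"dp":[-30,1,0],"twist":-3},{"dp":[-75,2,0],"twist":-7},{"dp":[-125,4,0],"twist":-11},{"dp":[-175,6,0],"twist":-15},{"dp":[-225,8,0],"twist":-18},{"dp":[-270,9,0],"twist":-20},{"dp":[-298,10,0],"twist":-21},{"dp":[-298,10,0],"twist":-21},{"dp":[-298,10,0],"twist":-21},{"dp":[-298,10,0],"twist":-21}], "hand": 1}}

```text
clock: 1.95
position: [0.4966, 0.394, 0.2316]
tool_rot: [0.023, 1.0, 0.0, 0.0]
ft_force: [-1.0, 0.5, 0.1]
gripper_width: 1.0
grip_force: 0.0
```

```bash
python3 - <<'E'
from h import *
c=imaging.camera("wrist"); np.savez("pics/w1",**c); cv2.imwrite("pics/w1.png",c["image"][...,::-1])
s=ctrl.read_state(); t=teal(c); k,l,st,_=cv2.connectedComponentsWithStats(t.astype(np.uint8)); t=l==1+st[1:,4].argmax()
r=R.from_quat(s["tool_rot"]).as_matrix(); print(s["position"],np.degrees(np.arctan2(r[1,0],r[0,0])),r[:,2],t.sum())
print(c["pose"].round(3).tolist())
print(fit(COVER,[.497,.393,3.10],[(c,t.astype(np.float32))]))
for r in imaging.trace("wrist","cover"): print(r["p"],r["pixels"].sum(),fit(COVER,[.497,.393,3.10],[(c,r["pixels"].astype(np.float32))]))
E
```

```text
[0.49672181 0.3939925  0.23161609] 177.41340010895274 [ 1.26009880e-04  1.81704681e-04 -9.99999976e-01] 5875
[[0.045, 0.952, 0.304, 0.419], [0.999, -0.044, -0.012, 0.396], [0.002, 0.304, -0.953, 0.374], [0.0, 0.0, 0.0, 1.0]]
(array([0.49908611, 0.3922939 , 3.08831481]), np.float64(0.10743081569671631))
0.7 6493 (array([0.49681684, 0.39163369, 3.09507098]), np.float64(0.021051347255706787))
```

View pics/w1.png

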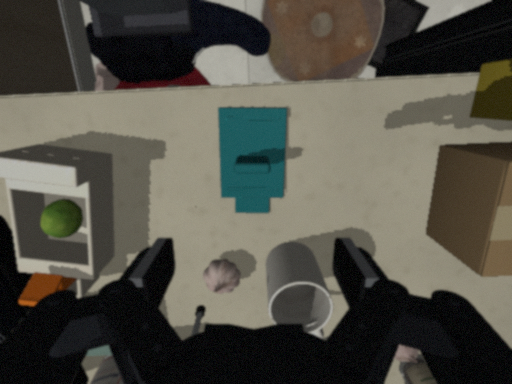

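Emit:
{"api": "servo_tool", "payload": {"increments": [{"dp":[0,-2,30],"twist":0},{"dp":[0,-2,80],"twist":0},{"dp":[0,-2,130],"twist":0},{"dp":[0,-2,170],"twist":0},{"dp":[0,-2,195],"twist":0},{"dp":[0,-2,208],"twist":0},{"dp":[0,-2,216],"twist":0},{"dp":[0,-2,216],"twist":0},{"dp":[0,-2,216],"twist":0},{"dp":[0,-2,216],"twist":0}]}}

```text
clock: 3.3
position: [0.4978, 0.3916, 0.0161]
tool_rot: [0.023, 1.0, 0.0, 0.001]
ft_force: [-0.1, -0.3, 0.3]
gripper_width: 1.003
grip_force: 0.0
```

Emit:
{"api": "servo_tool", "payload": {"increments": [{"dp":[0,0,0],"twist":0},{"dp":[0,0,0],"twist":0},{"dp":[0,0,0],"twist":0},{"dp":[0,0,0],"twist":0},{"dp":[0,0,0],"twist":0},{"dp":[0,0,0],"twist":0},{"dp":[0,0,0],"twist":0},{"dp":[0,0,0],"twist":0},{"dp":[0,0,0],"twist":0},{"dp":[0,0,0],"twist":0}], "hand": 0}}

```text
clock: 4.55
position: [0.4977, 0.3915, 0.0156]
tool_rot: [0.023, 1.0, 0.0, 0.0]
ft_force: [0.4, 0.2, 5.0]
gripper_width: 0.511
grip_force: 61.5
```

Emit:
{"api": "servo_tool", "payload": {"increments": [{"dp":[0,0,-25],"twist":0},{"dp":[0,0,-70],"twist":0},{"dp":[0,0,-115],"twist":6},{"dp":[0,0,-150],"twist":15},{"dp":[5,-10,-165],"twist":25},{"dp":[10,-35,-165],"twist":35},{"dp":[15,-60,-165],"twist":45},{"dp":[20,-85,-165],"twist":55},{"dp":[26,-105,-165],"twist":65},{"dp":[30,-115,-165],"twist":72}]}}

```text
clock: 5.8
position: [0.4615, 0.2769, 0.1796]
tool_rot: [0.608, 0.794, -0.001, -0.001]
ft_force: [0.2, 0.2, -2.0]
gripper_width: 0.507
grip_force: 61.5
```

```bash
cat >> h.py <<'E'
def go(x,y,z,yawdeg):
    s=ctrl.read_state(); r=R.from_quat(s["tool_rot"]).as_matrix(); yaw=np.degrees(np.arctan2(r[1,0],r[0,0]))
    print("now",s["position"].round(4),round(yaw,2),"j6",s["joint_positions"][5].round(2),"dp",((np.array([x,y,z])-s["position"])@r*1e3).round(1),"twist",round((yaw-yawdeg)%360,1))
E
python3 -c "
from h import *
go(.4275,.160,.17,-10.3)"
```

```text
now [0.4615 0.2769 0.1796] 105.04 j6 0.06 dp [-104.1  -63.2    9.7] twist 115.3
```

Emit:
{"api": "servo_tool", "payload": {"increments": [{"dp":[-10,-6,0],"twist":10},{"dp":[-25,-15,0],"twist":20},{"dp":[-40,-24,0],"twist":30},{"dp":[-55,-33,0],"twist":40},{"dp":[-70,-43,0],"twist":50},{"dp":[-85,-52,0],"twist":60},{"dp":[-95,-58,0],"twist":70},{"dp":[-104,-63,0],"twist":80},{"dp":[-104,-63,0],"twist":90},{"dp":[-104,-63,0],"twist":98}]}}

```text
clock: 7.05
position: [0.4285, 0.1608, 0.1797]
tool_rot: [0.998, 0.061, -0.001, -0.0]
ft_force: [0.2, -0.5, -2.5]
gripper_width: 0.508
grip_force: 61.5
```

```bash
python3 - <<'E'
from h import *
go(.4275,.160,.13,-10.3)
c=imaging.camera("wrist"); cv2.imwrite("pics/w2.png",c["image"][...,::-1]); np.savez("pics/w2",**c)
for r in imaging.trace("wrist","box"):
    m=r["pixels"].astype(np.float32); print(r["p"],m.sum(),[fit(M,[.556,.136,-.18],[(c,m)]) for M in(BOX,BOX+CATCH)])
P=cloud(c); k=(P[:,2]>.078)&(P[:,2]<.088)&(np.hypot(P[:,0]-.483,P[:,1]-.149)<.07); print(k.sum(),cv2.minAreaRect((P[k,:2]*1000).astype(np.float32)),np.median(P[k,2]))
E
```

```text
now [0.4285 0.1608 0.1797] 7.04 j6 1.55 dp [-1.   0.7 49.7] twist 17.3
0.6 11183.0 [(array([ 0.57960134,  0.1313977 , -0.15320068]), np.float64(0.2635049819946289)), (array([ 0.57960134,  0.1313977 , -0.15320068]), np.float64(0.2635049819946289))]
320 ((499.1963806152344, 178.39756774902344), (9.724388122558594, 37.43225860595703), 6.921689987182617) 0.08218097433896343
```

View pics/w2.png

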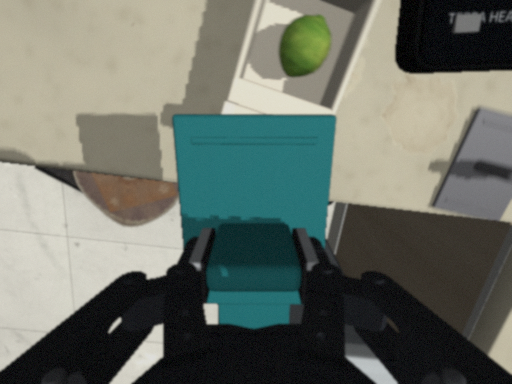

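```bash
python3 - <<'E'
from h import *
V={n:dict(np.load(f"pics/{n}.npz")) for n in("top","scene","w1")}
q=np.array([.5563,.1363,-.18])
for n,c in V.items():
    P=cloud(c); r=R.from_euler('z',q[2]).as_matrix(); B=(P-[q[0],q[1],0])@r
    k=(abs(B[:,0])<.13)&(abs(B[:,1])<.08)
    for nm,k2 in (("hood",(B[:,2]>.077)&(B[:,2]<.09)&(B[:,0]<0)),("rim+hood",(B[:,2]>.056)&(B[:,2]<.09)&(B[:,0]<.0)),("rimall",(B[:,2]>.055)&(B[:,2]<.064)),("catchtop",(B[:,2]>.075)&(B[:,0]>.03))):
        b=B[k&k2]*1e3
        if len(b)>10: print(n,nm,len(b),"x",np.percentile(b[:,0],[1,5,50,95,99]).round(0),"y",np.percentile(b[:,1],[1,5,50,95,99]).round(0),"z",np.median(b[:,2]).round(0),cv2.minAreaRect(b[:,:2].astype(np.float32))[2].__round__(1))
E
```

```text
top hood 560 x [-86. -85. -75. -64. -63.] y [-49. -45.   0.  45.  49.] z 83.0 89.9
top rim+hood 1116 x [-86. -85. -64. -21.  -5.] y [-49. -47.   0.  47.  49.] z 78.0 89.8
top rimall 1115 x [-61. -58.   3.  73.  76.] y [-50. -48.  -1.  48.  49.] z 59.0 89.7
top catchtop 242 x [66. 68. 78. 90. 91.] y [-18. -16.  -0.  16.  17.] z 91.0 89.9
scene hood 246 x [-89. -88. -79. -65. -63.] y [-53. -52.  -8.  41.  44.] z 83.0 89.8
scene rim+hood 569 x [-89. -88. -82. -19.  -4.] y [-55. -53. -17.  42.  45.] z 74.0 0.8
scene rimall 501 x [-88. -87.  24.  76.  85.] y [-55. -53. -15.  44.  46.] z 60.0 89.9
scene catchtop 172 x [63. 67. 78. 89. 91.] y [-23. -21.  -7.  12.  15.] z 88.0 0.4
w1 hood 1693 x [-87. -87. -76. -65. -64.] y [-33. -29.   9.  47.  49.] z 82.0 0.2
w1 rim+hood 3596 x [-87. -87. -71. -22.  -4.] y [-49. -46.   9.  48.  49.] z 74.0 89.8
w1 rimall 3256 x [-87. -87.   6.  73.  83.] y [-50. -48.   3.  48.  49.] z 59.0 89.5
w1 catchtop 780 x [66. 68. 76. 86. 89.] y [-19. -17.  -3.  15.  16.] z 87.0 1.3
```

Emit:
{"api": "servo_tool", "payload": {"increments": [{"dp":[-1,1,5],"twist":8},{"dp":[-1,1,25],"twist":17.3},{"dp":[-1,1,45],"twist":17.3},{"dp":[-1,1,60],"twist":17.3},{"dp":[-1,1,70],"twist":17.3},{"dp":[-1,1,78],"twist":17.3},{"dp":[-1,1,82],"twist":17.3},{"dp":[-1,1,85],"twist":17.3},{"dp":[-1,1,87],"twist":17.3},{"dp":[-1,1,87],"twist":17.3}]}}

```text
clock: 8.4
position: [0.4273, 0.1602, 0.0947]
tool_rot: [0.996, -0.086, -0.0, -0.0]
ft_force: [-10.3, 1.3, 16.9]
gripper_width: 0.502
grip_force: 63.7
```

Emit:
{"api": "servo_tool", "payload": {"increments": [{"dp":[0,0,1],"twist":0},{"dp":[0,0,2],"twist":0},{"dp":[0,0,3],"twist":0},{"dp":[0,0,4],"twist":0},{"dp":[0,0,5],"twist":0},{"dp":[0,0,6],"twist":0},{"dp":[0,0,7],"twist":0},{"dp":[0,0,8],"twist":0},{"dp":[0,0,9],"twist":0},{"dp":[0,0,9],"twist":0}]}}

```text
clock: 9.65
position: [0.4255, 0.1605, 0.0854]
tool_rot: [0.996, -0.086, -0.002, -0.0]
ft_force: [-16.6, 3.0, 20.9]
gripper_width: 0.506
grip_force: 63.9
```

```bash
cat >> h.py <<'E'
def planes():
    for n in("wrist","scene","top"):
        c=imaging.camera(n); m=teal(c); k,l,s,_=cv2.connectedComponentsWithStats(m.astype(np.uint8)); P=cloud(c,m)
        if len(P)<60: continue
        rng=np.random.default_rng(0); best=None
        for _ in range(300):
            a=P[rng.choice(len(P),3,False)]; nn=np.cross(a[1]-a[0],a[2]-a[0]); L=np.linalg.norm(nn)
            if L<1e-5: continue
            nn/=L*np.sign(nn[2] or 1)
            if nn[2]<.7: continue
            i=abs((P-a[0])@nn)<.0025
            if best is None or i.sum()>best.sum(): best=i
        Q=P[best]; _,_,vt=np.linalg.svd(Q-Q.mean(0)); nn=vt[2]*np.sign(vt[2][2])
        r=R.from_euler('z',-.18).as_matrix(); B=(Q-[.5563,.1363,0])@r*1e3; nb=nn@r
        print(n,len(P),len(Q),"tilt",np.degrees(np.arccos(nn[2])).round(1),"n(box)",nb.round(3),"x",np.percentile(B[:,0],[1,99]).round(0),"y",np.percentile(B[:,1],[1,99]).round(0),"z",np.percentile(B[:,2],[1,99]).round(0))
        cv2.imwrite(f"pics/last_{n}.png",c["image"][...,::-1]); np.savez(f"pics/last_{n}",**c)
E
python3 -c "
from h import *
planes()"
```

```text
wrist 26543 19386 tilt 14.0 n(box) [-0.242 -0.002  0.97 ] x [-132.  -59.] y [-43.  42.] z [77. 95.]
scene 602 543 tilt 14.3 n(box) [-0.245  0.022  0.969] x [-200.  -63.] y [-46.  20.] z [60. 95.]
top 768 345 tilt 0.7 n(box) [ 0.012 -0.005  1.   ] x [-201.  350.] y [-357.    3.] z [50. 60.]
```

Emit:
{"api": "servo_tool", "payload": {"increments": [{"dp":[0,0,1],"twist":0},{"dp":[0,0,2],"twist":0},{"dp":[0,0,3],"twist":0},{"dp":[0,0,4],"twist":0},{"dp":[0,0,5],"twist":0},{"dp":[0,0,6],"twist":0},{"dp":[0,0,6],"twist":0},{"dp":[0,0,-10],"twist":0},{"dp":[0,0,-50],"twist":0},{"dp":[0,0,-75],"twist":0}]}}

```text
clock: 11.05
position: [0.4286, 0.1599, 0.1612]
tool_rot: [0.996, -0.086, 0.001, -0.0]
ft_force: [0.2, -0.1, -2.4]
gripper_width: 0.511
grip_force: 61.5
```

```bash
python3 -c "
from h import *
planes(); go(.4275,.160,.16,-10.3)"
```

```text
wrist 27412 20048 tilt 20.8 n(box) [-0.354 -0.003  0.935] x [-127.  -56.] y [-43.  42.] z [154. 181.]
scene 488 455 tilt 21.2 n(box) [-0.362  0.012  0.932] x [-189.  -58.] y [-44.  18.] z [132. 184.]
top 706 350 tilt 0.0 n(box) [0.001 0.    1.   ] x [ 32. 353.] y [-419.  -13.] z [50. 55.]
now [0.4285 0.1599 0.1599] -9.93 j6 1.84 dp [-1.   0.1 -0.1] twist 0.4
```

View pics/last_scene.png

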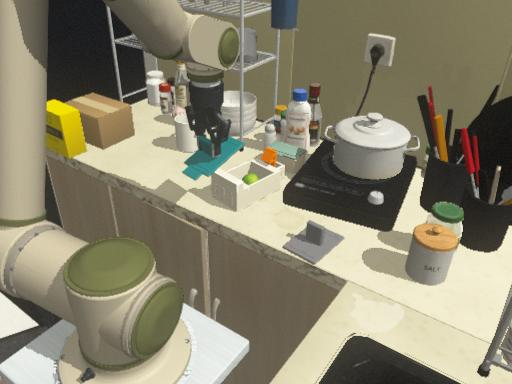

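```bash
cat >> h.py <<'E'
def origin(n,th):
    c=dict(np.load(f"pics/last_{n}.npz")); P=cloud(c,teal(c)); r=R.from_euler('z',-.18).as_matrix(); B=(P-[.5563,.1363,0])@r*1e3
    B=B[(abs(B[:,1])<48)&(abs(B[:,0])<250)]
    t=np.radians(th); ex=np.array([np.cos(t),0,np.sin(t)]); ez=np.array([-np.sin(t),0,np.cos(t)])
    w=B@ez; h,e=np.histogram(w,np.arange(w.min(),w.max()+1,1)); w0=e[h.argmax()]+.5; Q=B[abs(w-w0)<3]; w0=np.median(Q@ez)
    u=Q@ex; print(n,"plane",w0.round(1),"u",np.percentile(u,[0,.3,1,99,99.7,100]).round(1))
    for nm,u0 in(("back",np.percentile(u,99.7)-70),("lip",np.percentile(u,.3)+79)):
        o=u0*ex+(w0-6)*ez; print("  origin by",nm,o.round(1),"lip tip",(o-79*ex).round(1))
E
python3 -c "
from h import *
origin('wrist',20.9);origin('scene',20.9)"
```

```text
wrist plane 189.1 u [-75.  -68.6 -64.4  11.4  11.7  12.4]
  origin by back [-119.8    0.   150.2] lip tip [-193.6    0.   122.1]
  origin by lip [-55.6   0.  174.8] lip tip [-129.4    0.   146.6]
scene plane 191.9 u [-131.2 -130.7 -129.6   10.3   12.    12.7]
  origin by back [-120.5    0.   153. ] lip tip [-194.3    0.   124.8]
  origin by lip [-114.6    0.   155.3] lip tip [-188.4    0.   127.1]
```

Emit:
{"api": "servo_tool", "payload": {"increments": [{"dp":[20,0,0],"twist":0.4},{"dp":[55,0,0],"twist":0.4},{"dp":[90,-1,0],"twist":0.4},{"dp":[120,-1,0],"twist":0.4},{"dp":[137,-1,5],"twist":0.4},{"dp":[141,-1,20],"twist":0.4},{"dp":[141,-1,32],"twist":0.4},{"dp":[141,-1,36],"twist":0.4},{"dp":[141,-1,36],"twist":0.4},{"dp":[141,-1,36],"twist":0.4}]}}

```text
clock: 12.45
position: [0.5672, 0.1366, 0.1239]
tool_rot: [0.996, -0.09, 0.0, -0.0]
ft_force: [-0.2, -0.8, -2.0]
gripper_width: 0.506
grip_force: 61.6
```

```bash
python3 -c "
from h import *
planes();origin('wrist',20.9);origin('scene',20.9);go(.5563,.1363,.12,-10.3)"
```

```text
wrist 27916 20023 tilt 20.7 n(box) [-0.353 -0.     0.935] x [14. 84.] y [-41.  44.] z [116. 143.]
scene 346 304 tilt 20.9 n(box) [-0.357  0.02   0.934] x [-38.  81.] y [-43.  20.] z [ 97. 144.]
top 741 332 tilt 0.2 n(box) [0.001 0.003 1.   ] x [ 28. 346.] y [-351.  -13.] z [50. 55.]
wrist plane 104.0 u [ 43.7  50.   54.1 129.5 129.8 130.2]
  origin by back [ 20.9   0.  112.9] lip tip [-52.9   0.   84.7]
  origin by lip [ 85.5   0.  137.6] lip tip [ 11.7   0.  109.4]
scene plane 105.2 u [-12.6  -4.9  -1.1 126.7 128.1 128.8]
  origin by back [ 18.9   0.  113.4] lip tip [-54.9   0.   85.2]
  origin by lip [ 33.8   0.  119.1] lip tip [-40.    0.   90.9]
now [0.5673 0.1365 0.1238] -10.34 j6 1.78 dp [-10.8   2.2   3.7] twist 360.0
```

View pics/last_wrist.png

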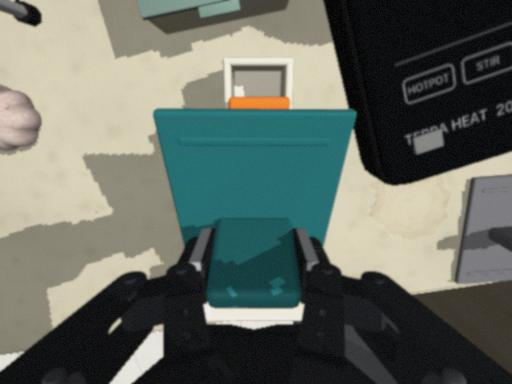

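Emit:
{"api": "servo_tool", "payload": {"increments": [{"dp":[1,0,7],"twist":0},{"dp":[1,0,14],"twist":0},{"dp":[1,0,19],"twist":0},{"dp":[1,0,21],"twist":0},{"dp":[-2,0,21],"twist":0},{"dp":[-6,0,21],"twist":0},{"dp":[-11,0,21],"twist":0},{"dp":[-16,0,21],"twist":0},{"dp":[-20,0,21],"twist":0},{"dp":[-20,0,21],"twist":0}]}}

```text
clock: 13.85
position: [0.5473, 0.1401, 0.1024]
tool_rot: [0.996, -0.09, 0.0, -0.0]
ft_force: [-0.6, 0.2, -2.1]
gripper_width: 0.506
grip_force: 61.6
```

```bash
python3 -c "
from h import *
planes();origin('wrist',20.9);origin('scene',20.9)"
```

```text
wrist 27842 20005 tilt 20.6 n(box) [-0.353  0.     0.936] x [-7. 64.] y [-41.  44.] z [ 95. 122.]
scene 289 253 tilt 20.5 n(box) [-0.35   0.003  0.937] x [-44.  61.] y [-43.   4.] z [ 82. 122.]
top 735 293 tilt 0.2 n(box) [-0.003  0.001  1.   ] x [ 45. 355.] y [-363.  -27.] z [50. 55.]
wrist plane 91.2 u [ 17.6  23.2  27.5 102.9 103.2 103.6]
  origin by back [ 0.6  0.  91.4] lip tip [-73.2   0.   63.2]
  origin by lip [ 65.   0. 116.] lip tip [-8.8  0.  87.8]
scene plane 92.1 u [-16.3 -15.8 -12.5  99.8 100.9 101.3]
  origin by back [-1.9  0.  91.5] lip tip [-75.7   0.   63.3]
  origin by lip [ 28.3   0.  103. ] lip tip [-45.5   0.   74.8]
```

Emit:
{"api": "servo_tool", "payload": {"increments": [{"dp":[-2,0,3],"twist":0},{"dp":[-1,0,5],"twist":0},{"dp":[0,0,7],"twist":0},{"dp":[1,0,9],"twist":0},{"dp":[2,0,11],"twist":0},{"dp":[4,0,13],"twist":0},{"dp":[5,0,15],"twist":0},{"dp":[6,0,16.5],"twist":0},{"dp":[7,0,18],"twist":0},{"dp":[7,0,18],"twist":0}]}}

```text
clock: 15.25
position: [0.5556, 0.1387, 0.0851]
tool_rot: [0.996, -0.09, 0.001, -0.0]
ft_force: [0.7, -1.7, 4.5]
gripper_width: 0.507
grip_force: 64.5
```

```bash
python3 -c "
from h import *
planes()
for t in (9,13): origin('wrist',t)"
```

```text
wrist 26692 19106 tilt 10.6 n(box) [-0.183 -0.001  0.983] x [-69.  70.] y [-41.  44.] z [65. 92.]
scene 296 276 tilt 10.6 n(box) [-0.184  0.012  0.983] x [-44.  66.] y [-44.   5.] z [71. 93.]
top 637 318 tilt 0.2 n(box) [-0.     0.003  1.   ] x [ 42. 360.] y [-350.  -13.] z [50. 55.]
wrist plane 79.1 u [-60.9 -55.7  10.4  83.2  83.5  83.9]
  origin by back [ 1.9  0.  74.3] lip tip [-76.1   0.   61.9]
  origin by lip [11.6  0.  75.8] lip tip [-66.5   0.   63.5]
wrist plane 75.2 u [-50.1  15.5  19.1  88.4  88.8  89.3]
  origin by back [ 2.8  0.  71.6] lip tip [-74.2   0.   53.9]
  origin by lip [76.5  0.  88.6] lip tip [-0.5  0.  70.9]
```

Emit:
{"api": "servo_tool", "payload": {"increments": [{"dp":[1,0,2],"twist":0},{"dp":[2,0,4],"twist":0},{"dp":[3,0,6],"twist":0},{"dp":[4,0,8],"twist":0},{"dp":[5,0,10],"twist":0},{"dp":[6,0,12],"twist":0},{"dp":[6,0,14],"twist":0},{"dp":[6,0,16],"twist":0},{"dp":[6,0,18],"twist":0},{"dp":[6,0,18],"twist":0}]}}

```text
clock: 16.65
position: [0.5622, 0.1375, 0.0704]
tool_rot: [0.996, -0.09, 0.004, -0.0]
ft_force: [-5.7, -2.2, 31.4]
gripper_width: 0.508
grip_force: 68.3
```

```bash
python3 -c "
from h import *
planes()
for t in (0,3): origin('wrist',t)"
```

```text
wrist 24346 17271 tilt 0.3 n(box) [-0.005 -0.001  1.   ] x [-59.  71.] y [-41.  44.] z [64. 67.]
scene 240 231 tilt 0.2 n(box) [-0.001 -0.002  1.   ] x [-43.  68.] y [-44.   4.] z [64. 69.]
top 573 309 tilt 0.1 n(box) [0.001 0.001 1.   ] x [ 33. 349.] y [-362.  -22.] z [50. 55.]
wrist plane 65.4 u [-63.7 -60.6 -58.7  71.   71.9  72. ]
  origin by back [ 1.9  0.  59.4] lip tip [-77.1   0.   59.4]
  origin by lip [18.4  0.  59.4] lip tip [-60.6   0.   59.4]
wrist plane 63.3 u [-58.2 -51.9   7.4  74.3  75.2  75.3]
  origin by back [ 2.2  0.  57.5] lip tip [-76.7   0.   53.4]
  origin by lip [24.   0.  58.6] lip tip [-54.8   0.   54.5]
```

View pics/last_wrist.png

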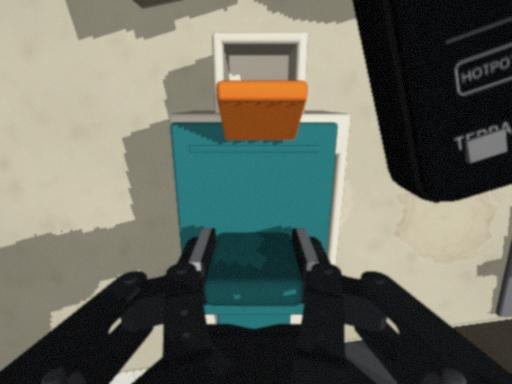

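Emit:
{"api": "servo_tool", "payload": {"increments": [{"dp":[0,0,-3],"twist":0},{"dp":[0,0,-4],"twist":0},{"dp":[0,0,-4],"twist":0},{"dp":[0,0,-4],"twist":0},{"dp":[0,0,-4],"twist":0},{"dp":[0,0,-4],"twist":0},{"dp":[0,0,-15],"twist":0},{"dp":[0,0,-40],"twist":0},{"dp":[0,0,-80],"twist":0},{"dp":[0,0,-120],"twist":0}], "hand": 1}}

```text
clock: 18.05
position: [0.5602, 0.1377, 0.1883]
tool_rot: [0.996, -0.09, 0.0, -0.0]
ft_force: [0.7, 0.3, -0.4]
gripper_width: 0.995
grip_force: 0.0
```

```bash
python3 -c "
from h import *
planes(); origin('wrist',0)
c=dict(np.load('pics/last_wrist.npz')); P=cloud(c); r=R.from_euler('z',-.18).as_matrix(); B=(P-[.5563,.1363,0])@r*1e3
k=(B[:,2]>69)&(B[:,2]<110)&(B[:,0]>55)&(B[:,0]<125)&(abs(B[:,1])<30); print(k.sum(),np.percentile(B[k,0],[1,5,50,95,99]),np.percentile(B[k,2],[1,99]))"
```

```text
wrist 12105 9107 tilt 0.2 n(box) [-0.003 -0.001  1.   ] x [-67.  70.] y [-41.  44.] z [64. 67.]
scene 197 183 tilt 0.4 n(box) [0.003 0.005 1.   ] x [-38.  67.] y [-44.  17.] z [64. 69.]
top 1197 501 tilt 2.6 n(box) [ 0.035 -0.029  0.999] x [-18. 353.] y [-351.   44.] z [50. 68.]
wrist plane 65.4 u [-69.9 -68.7 -66.7  69.5  70.5  71.4]
  origin by back [ 0.5  0.  59.4] lip tip [-78.5   0.   59.4]
  origin by lip [10.3  0.  59.4] lip tip [-68.7   0.   59.4]
1354 [65.49460759 66.50072021 79.65070904 90.31308803 91.13365529] [ 73.06537048 101.47765084]
```

View pics/last_wrist.png

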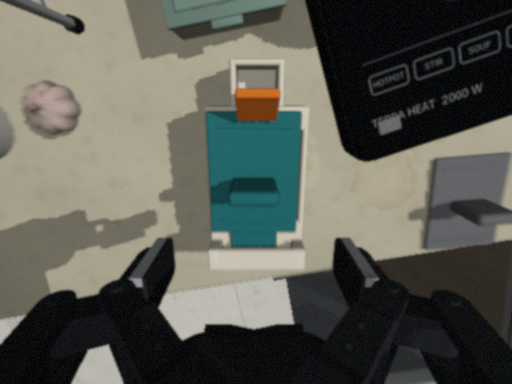

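The picture shows the cover lying flat with its lip under the hood (255,240). The catch nose is at box x 65 (257,120), sprung fully forward over the plate, the gripper is clear, and the grey cover is untouched.

```bash
python3 -c "
from h import *
print(ctrl.hand_in())"
```

```text
the job is handed in; nothing more can be done
None
```

The teal cover is hooked under the hood, swung down and snapped flat under the orange catch, then released. The grey cover was left alone, and the job was handed in at about 18 s on the robot's clock, though no verdict came back.

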